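# Shut the damp box on the wet figures without a bump

### The arm

A 6-joint arm with a two-finger parallel gripper is mounted at the origin on the work surface. World frame = base frame: x ahead of the robot, y to its left, z up, the work surface at z = 0. Lengths are in mm, angles in rad, forces in N, time in s.
With the tool pointing down it reaches from about 350 to 775 mm from the base axis. Payload 7.3 kg.
Tool frame: the origin (TCP) lies midway between the tips of the shut fingers; the grasp point (between the pads) lies 19 mm behind it (bot.tcp_to_grasp is the distance from the TCP to the grasp point, in mm); z points along the fingers, y is the line along which they close (so a half turn about z gives the same grasp; the last joint's range is limited). The gripper opens to 92 mm and grips with 3 to 60 N. Pads are 19 mm wide; open, the fingers measure 130 mm over their backs; the gripper's body (75 mm by 190 mm) begins 47 mm behind the grasp point.
Start: joints at [-1.266, 0.342, 1.524, -0, 1.275, -0.146], TCP at [228.759, -472.561, 226.741] pointing down, gripper open.
Joint ranges: [-2.53, 2.53], [-0.77, 2.02], [0.04, 2.7], [-1, 4.14], [0.28, 2.66], [-3.11, 3.11]. Speed limits (rad/s): [2.57, 2.57, 3.14, 3.14, 3.14, 3.14].

### API

Orientations are given as [roll, pitch, yaw] about the fixed x, y, z axes, in that order (R = Rz(yaw) Ry(pitch) Rx(roll)).
In Python, from plant import bot, viewer gives the robot as it stands. The module is installed in compiled form; this text tells all that it offers.
- The arm moves only by the shell command python3 -m handwheel 'ROWS'. ROWS is text: rows parted by semicolons, each of 7 numbers parted by spaces: the shift along the tool's x, y, z scaled (see below), then the turn, a rotation vector about the tool's x, y, z scaled (see below), then the opening, from -1 (shut) to 1 (fully open), so that 0 is half open. In form: tx ty tz rx ry rz gripper; .... A call has 1 to 8 rows; each row is the pose to reach, as a shift and turn from the pose commanded when the call began, along the tool's axes at that moment, turning the shorter way round; what a row does not reach only later rows make up. The controller multiplies each number of a shift by 10 cm and each number of a turn by pi rad. A row lasts 1/12 s, in which the tool goes at most 41.7 mm and 7.16 degrees, less where a joint would pass 70% of its speed; a pose out of reach is approached as far as the arm can. A call with a number of a shift or a turn outside -1 to 1 is refused whole. A call with a gripper value outside its range is refused whole. The fingers move at their own pace and stop on an object; the grip force is fixed at half the most. Time passes only in rows, so rows that repeat a pose let the fingers close. It gives the time, the measured TCP pose, the force, the opening and the grip force at its end, in the units of the state.
- bot.get_obs(): the state, without advancing time (a new reading comes with each control period).
- viewer.capture(name): name is "scene" or "top"; returns a dict with "frame" (420x560x3 uint8, red, green, blue), "fov_y" (degrees; the focal length in pixels is half the picture's height over the tangent of half this angle, whatever the lens; pixels are square), "cx", "cy" (the principal point, pixels), "T" (4x4, takes a point from camera to world coordinates). Camera axes: x right, y down, z forward; pixel columns grow to the right and rows downward; lengths in mm; the calibration is good to about 2 mm. A picture is of the moment at which its call begins. There is no depth.
- bot.close_job(): hands the job in; it is judged then, once.
Trained networks look in a picture, given as the dict that the camera call returned (one of the last four; its "shot" number tells which), for a name from the list of things; names that differ only in an ending like _2 or _b are one class to them, and where a whole thing is asked for, a point or a joint stands for the part that bears it (a point fixed in the world has none). Each returns a list of dicts, best first, with "score" (0 to 1); they miss things now and then, are a little off and sometimes report something else, mostly with a low value. They report only what shows in the picture. A call takes as long as a camera call. They do not tell look-alikes from the thing itself.
- viewer.recognise(target, picture): "centre" ([column, row] in pixels, amid what is visible of it).
- viewer.cut_out(target, picture): "pixels" (420x560 bool, what is visible of it) and "centre" ([column, row] in pixels, amid what is visible of it).
The state is a dict: "time": time; "joint_positions": joint angles; "dq": joint speeds; "tau": joint torques, N m; "tool_pos": TCP position; "tcp_rot": TCP orientation; "contact_force": force on the tool from outside, world axes, zero at the start; "moment": the same for the moment, N m; "grip_width": finger opening in mm; "finger_force": force on a finger pad.
Only numpy, scipy, OpenCV 4.12 (cv2) and the standard library are available. Lean on these libraries where they do the work, as an engineer would, in place of code of your own. Each camera call takes 0.05 s, during which the arm holds its last target. There are 200 camera calls.

### The job

Your fingers are wet with glaze, so grip nothing: nudge the blue lid of the damp box over from behind until it falls by itself, catch it on the outside of your fingers while its front edge is still at least 6 cm above the box, and let it down on them until it is fully shut, without a bump. Touch the lid only lightly, do not lift it back up, and leave the clay figures and the jug undisturbed.

Things in the scene. Friction and masses are not known exactly. Their poses are not given: they have to be found in the camera images.
- damp_box: White open-topped damp box for unfired clay figures, fixed on the bench, 180 (x, front to back) x 280 (y) x 100 mm high, walls 8 mm, plaster slab on its floor. Origin: centre of its underside; x points from its front to its hinged back, y along the hinge, z up. Its front faces the robot, turned up to about 25 degrees.
- lid (a joint): Opening angle of the blue lid in rad: 0 = fully shut, pi/2 = upright, 1.72 = stop, leaning back. It starts near upright, held by hinge friction (0.09 N m). Tipped towards its front to below 1.25 to 1.35 rad it falls shut by itself, slowly at first: the hinge is heavily greased (0.6 N m s/rad), so it falls for 2 to 4 s and slams at 0.5 to 0.9 rad/s.
- lid_lip (a point): Middle of the lower front edge of the lift lip, a tongue in the lid's plane, 110 mm wide along the hinge, 8 mm thick, 28 mm beyond the lid's front edge. Moves with the lid, 210 mm from the hinge line. With the lid shut it is 100 mm above the bench and 30 mm in front of the box's front wall, with free room below. x points from lip to hinge, z out of the outer face.
- lid_back (a point): Middle of the lid's outer face (upper face when shut), 91 mm from the hinge line; moves with the lid. The lid is a stiff board of about 0.5 kg, 182 mm from hinge to front edge, 284 mm along the hinge, 8 mm thick plus a 4 mm raised panel on this face. Near upright this face looks away from the robot. z points out of the face.
- lid_hinge (a point): Middle of the hinge line, on the box's upper rear edge, 90 mm behind the box's centre and 100 mm above the bench; does not move with the lid.
- figure_a: Wet spotted clay animal with two horns, about 66 mm tall, 42 long, 27 wide, standing loose in the box; its top stays 13 mm below the rim. Origin: between its feet, z up.
- figure_b: Wet plain cream clay animal with two horns, about 60 mm tall, 37 long, 24 wide, standing loose in the box. Origin: between its feet, z up.
- figure_c: Bigger spotted clay animal with two horns, about 105 mm tall, 66 long, 42 wide, standing loose on the bench beside the box. Origin: between its feet, z up.
- jug: White plastic measuring jug with a handle, 92 mm wide over the rim (120 mm with its handle), 105 mm tall, standing loose on the bench on the other side of the box. Origin: centre of its underside, z up.
Not all that is in view belongs to the job. What is shaped like the figure_c but yellow is not meant. What is shaped like the jug but orange is not meant.

How it is judged:
By the outcome, as a careful person would: the job done as asked, in the order asked, and still so for the second after the job is handed in, with the robot touching nothing.
It also fails if it takes over 48 s, if anything falls off the work surface, if the arm or the gripper's body presses on something with over 40 N, if the wrist force passes 120 N, or if a joint passes its speed limit or range.

## Working session

There is one attempt and no reset: what is moved stays moved. The work goes in short steps, Python scripts to look and compute and a shell command to move; the robot and the scene stay as the last step left them, time stands still between calls to the robot, and variables do not carry over. Pictures are saved under pics/ and viewed, at most 10 in all, crops included, and the job is handed in when it is done.

```bash
mkdir -p pics
cat > h.py <<'E'
import numpy as np, cv2
from plant import bot, viewer
def K(p):
    f=p["frame"].shape[0]/2/np.tan(np.radians(p["fov_y"])/2); return f
def proj(p,X):
    T=np.array(p["T"]);X=np.atleast_2d(X);c=(X-T[:3,3])@T[:3,:3];f=K(p)
    return np.c_[c[:,0]/c[:,2]*f+p["cx"],c[:,1]/c[:,2]*f+p["cy"]]
def onz(p,uv,z):
    T=np.array(p["T"]);d=T[:3,:3]@np.array([(uv[0]-p["cx"])/K(p),(uv[1]-p["cy"])/K(p),1]);o=T[:3,3]
    return o+d*(z-o[2])/d[2]
def save(p,n): cv2.imwrite("pics/"+n,p["frame"][:,:,::-1])
E
python3 - <<'E'
from h import *
print(bot.get_obs())
for n in("scene","top"):
    p=viewer.capture(n);save(p,n+"0.png");print(n,p["fov_y"],p["cx"],p["cy"],np.round(p["T"],3).tolist())
    for t in("damp_box","lid","figure_a","jug"):
        for r in viewer.recognise(t,p): print(t,r)
E
```

```text
{'time': 0.0, 'joint_positions': array([-1.26601452e+00,  3.42722078e-01,  1.52503273e+00,  8.63451273e-06,
        1.27538861e+00, -1.45985574e-01]), 'dq': array([ 0.00019406, -0.0003756 ,  0.00017331, -0.00075547,  0.00042523,
        0.00027266]), 'tau': array([-7.73945703e-04, -4.31248283e+01, -2.44222176e+01,  7.17244414e-02,
        5.59718348e-02, -1.39545264e-04]), 'tool_pos': array([ 228.62406793, -472.14855091,  226.03981391]), 'tcp_rot': array([-3.14005959e+00, -2.33754125e-04,  4.50764679e-01]), 'contact_force': array([-0.59599994,  1.02534842, -0.2183772 ]), 'moment': array([ 0.02769717, -0.02244553, -0.03944731]), 'finger_force': 0.0, 'grip_width': 91.66989885108991}
scene 50.65591728669398 275.19345323572395 209.0354602938976 [[0.83, 0.469, -0.3, 846.863], [0.557, -0.698, 0.45, -371.889], [0.001, -0.541, -0.841, 904.168], [0.0, 0.0, 0.0, 1.0]]
damp_box {'centre': [261.8, 253.7], 'score': 0.55}
damp_box {'centre': [240.6, 391.4], 'score': 0.31}
damp_box {'centre': [263.5, 233.1], 'score': 0.15}
lid {'centre': [313.0, 230.2], 'score': 0.9}
figure_a {'centre': [279.5, 129.3], 'score': 0.89}
figure_a {'centre': [263.6, 233.5], 'score': 0.75}
figure_a {'centre': [261.2, 279.7], 'score': 0.71}
figure_a {'centre': [268.5, 158.8], 'score': 0.67}
jug {'centre': [152.5, 340.2], 'score': 0.78}
top 51.47022001574451 276.73524886011387 208.72674736447595 [[0.012, -0.986, 0.167, 358.564], [-1.0, -0.015, -0.014, 66.553], [0.017, -0.167, -0.986, 1249.785], [0.0, 0.0, 0.0, 1.0]]
damp_box {'centre': [301.0, 191.2], 'score': 0.8}
lid {'centre': [288.0, 158.1], 'score': 0.96}
figure_a {'centre': [288.8, 213.1], 'score': 0.73}
figure_a {'centre': [183.3, 262.0], 'score': 0.69}
figure_a {'centre': [226.8, 255.1], 'score': 0.64}
jug {'centre': [400.1, 226.3], 'score': 0.92}
jug {'centre': [395.6, 156.7], 'score': 0.79}
```

View pics/scene0.png

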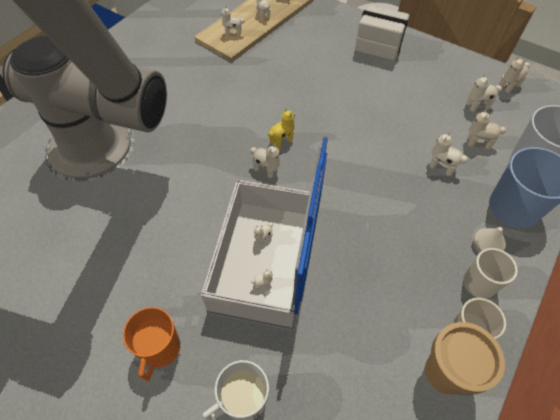

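View pics/top0.png

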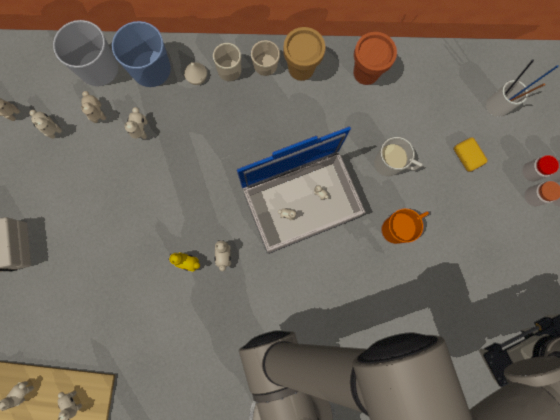

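```bash
cat >> h.py <<'E'
def Rz(a): c,s=np.cos(a),np.sin(a); return np.array([[c,-s,0],[s,c,0],[0,0,1.]])
def W(v,P): return np.atleast_2d(P)@Rz(v[2]).T+[v[0],v[1],0]
def lidp(q,r,y,t): return [90-r*np.cos(q)+t*np.sin(q),y,100+r*np.sin(q)+t*np.cos(q)]
def hulls(v,q):
    box=[[x,y,z] for x in(-90,90) for y in(-140,140) for z in(0,100)]
    lid=[lidp(q,r,y,t) for r in(0,182) for y in(-142,142) for t in(0,8)]
    lip=[lidp(q,r,y,t) for r in(170,210) for y in(-55,55) for t in(0,8)]
    return W(v,box),W(v,lid),W(v,lip)
def rend(p,hs):
    m=np.zeros(p["frame"].shape[:2],np.uint8)
    for h in hs:
        c=cv2.convexHull((proj(p,h)*16).astype(np.int32).reshape(-1,1,2)); cv2.fillConvexPoly(m,c,1,cv2.LINE_8,4)
    return m>0
def iou(a,b): return (a&b).sum()/max(1,(a|b).sum())
E
cat > fit.py <<'E'
from h import *
from scipy.optimize import minimize
ps=[viewer.capture(n) for n in("scene","top")]
L=[];B=[]
for p in ps:
    l=viewer.cut_out("lid",p)[0]["pixels"]; b=viewer.cut_out("damp_box",p)[0]; print(b["score"],l.sum(),b["pixels"].sum())
    L.append(l);B.append(l|b["pixels"])
def cost(s):
    v=s[:3]*[1,1,.01];q=s[3]*.01;b,l,t=0,0,0
    b,l,t=hulls(v,q);c=0
    for p,ml,mb in zip(ps,L,B): c-=iou(rend(p,[l,t]),ml)+2*iou(rend(p,[b,l,t]),mb)
    return c
c0=onz(ps[1],[305,203],60)
best=None
for a in(-20,0,20,-30):
  for q in (150,165):
    s0=np.array([c0[0],c0[1],a/57.3*100,q]);
    r=minimize(cost,s0,method="Nelder-Mead",options=dict(initial_simplex=np.vstack([s0]+[s0+np.eye(4)[i]*[25,25,20,15] for i in range(4)]),maxiter=300,xatol=.05,fatol=1e-5))
    if best is None or r.fun<best.fun: best=r
s=best.x; v=s[:3]*[1,1,.01]; q=s[3]*.01; print(best.fun,v,np.degrees(v[2]),q)
np.save("box.npy",np.r_[v,q])
out=[]
for p in ps:
    im=p["frame"][:,:,::-1].copy()
    b,l,t=hulls(v,q)
    for h,c in((b,(0,255,0)),(l,(0,0,255)),(t,(0,255,255))):
        for u in proj(p,h): cv2.circle(im,tuple(int(round(x)) for x in u),2,c,-1)
    out.append(cv2.resize(im[100:340,150:420],None,fx=1.48,fy=1.48))
cv2.imwrite("pics/fit0.png",np.hstack(out))
for t,z in(("figure_c",50),("jug",50)):
    for p in ps:
        for r in viewer.recognise(t,p): print(t,r["score"],r["centre"],np.round(onz(p,r["centre"],z)))
E
python3 fit.py
```

```text
0.76 1884 12900
0.91 2494 9512
-5.554332242158361 [ 5.82214721e+02 -1.97138168e+01  3.78864033e-01] 21.707310086138428 1.5439630414119296
figure_c 0.7 [280.7, 130.6] [420. 292.  50.]
figure_c 0.62 [264.0, 231.1] [554.  22.  50.]
figure_c 0.61 [264.0, 279.5] [620. -73.  50.]
figure_c 0.56 [266.0, 156.4] [437. 200.  50.]
figure_c 0.73 [182.7, 263.3] [407. 304.  50.]
figure_c 0.61 [318.6, 190.9] [615. -68.  50.]
figure_c 0.6 [224.1, 255.7] [429. 192.  50.]
figure_c 0.46 [288.5, 213.8] [548.  16.  50.]
jug 0.84 [242.7, 393.2] [ 714. -277.   50.]
jug 0.56 [149.8, 341.0] [ 510. -300.   50.]
jug 0.73 [403.5, 224.1] [ 524. -305.   50.]
jug 0.62 [397.2, 155.5] [ 722. -294.   50.]
```

View pics/fit0.png

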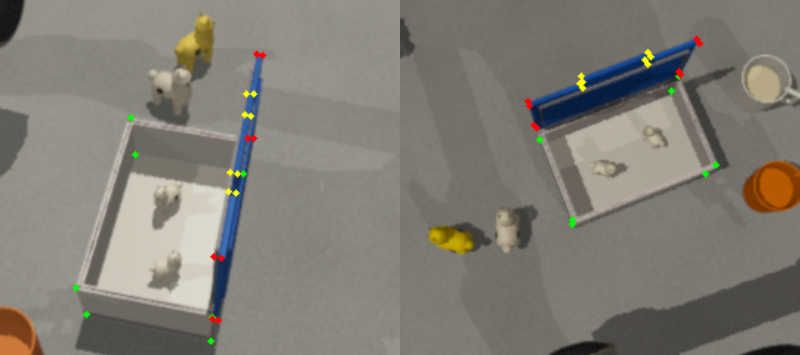

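```bash
python3 -m handwheel '0.9 -0.65 0 0 0 0 -1;0.9 -0.65 0 0 0 0 -1;0.9 -0.65 0 0 0 0 -1'; python3 -m handwheel '0.9 -0.65 0 0 0 0 -1;0.9 -0.65 0 0 0 0 -1;0.9 -0.65 0 0 0 0 -1'; python3 -m handwheel '0.9 -0.65 0 0 0 0 -1;0.9 -0.65 0 0 0 0 -1;0.9 -0.65 0 0 0 0 -1';python3 -m handwheel '0.9 -0.65 0 0 0 0.023 -1;0.9 -0.65 0 0 0 0.023 -1;0.9 -0.65 0 0 0 0.023 -1;0.9 -0.65 0 0 0 0.023 -1'; python3 -c "
from h import *
o=bot.get_obs();print({k:np.round(o[k],3) for k in('time','joint_positions','tool_pos','tcp_rot','contact_force')})"
```

```text
time: 1.25
tool_pos: [282.0, -372.3, 226.5]
tcp_rot: [-3.14, -0.001, 0.45]
contact_force: [0.7, 0.5, 1.0]
grip_width: 76.1
finger_force: 0.0
time: 1.5
tool_pos: [334.9, -274.2, 226.8]
tcp_rot: [-3.141, -0.001, 0.451]
contact_force: [0.9, 0.4, 0.4]
grip_width: 56.1
finger_force: 0.0
time: 1.75
tool_pos: [387.7, -176.6, 227.0]
tcp_rot: [-3.142, -0.001, 0.452]
contact_force: [0.3, 0.1, -1.0]
grip_width: 36.0
finger_force: 0.0
time: 2.08
tool_pos: [441.2, -77.7, 226.9]
tcp_rot: [-3.141, -0.002, 0.383]
contact_force: [-0.3, 0.3, -1.0]
grip_width: 10.0
finger_force: 0.0
{'time': np.float64(2.083), 'joint_positions': array([-0.347,  0.2  ,  1.722,  0.002,  1.219,  0.84 ]), 'tool_pos': array([441.17 , -77.674, 226.859]), 'tcp_rot': array([-3.141e+00, -2.000e-03,  3.830e-01]), 'contact_force': array([-0.286,  0.297, -1.03 ])}
```

```bash
python3 -m handwheel '0 0 0.5 0 0.3 0 -1;0 0 1 0 0.3 0 -1;0 0 1 0 0.3 0 -1;0 0 1 0 0.3 0 -1;0 0 1 0 0.3 0 -1;0 0 1 0 0.3 0 -1;0 0 1 0 0.3 0 -1;0 0 1 0 0.3 0 -1';  python3 -c "
from h import *
o=bot.get_obs();print({k:np.round(o[k],3) for k in('time','joint_positions','tool_pos','tcp_rot','contact_force')})"
```

```text
time: 2.75
tool_pos: [438.5, -79.4, 125.8]
tcp_rot: [-3.109, -0.653, 0.383]
contact_force: [0.6, -0.5, -0.9]
grip_width: 0.4
finger_force: 0.0
{'time': np.float64(2.75), 'joint_positions': array([-0.799,  0.235,  2.291,  1.096,  0.702, -0.523]), 'tool_pos': array([438.468, -79.358, 125.82 ]), 'tcp_rot': array([-3.109, -0.653,  0.383]), 'contact_force': array([ 0.628, -0.503, -0.852])}
```

```bash
python3 -m handwheel '0 0 0 0 0.1 0 -1;0 0 0 0 0.1 0 -1;0 0 0 0 0.1 0 -1;0 0 0 0 0.1 0 -1;0 0 0 0 0.1 0 -1';  python3 -c "
from h import *
o=bot.get_obs();print({k:np.round(o[k],3) for k in('time','joint_positions','tool_pos','tcp_rot','contact_force')})"
```

```text
time: 3.17
tool_pos: [437.5, -79.5, 124.3]
tcp_rot: [-3.086, -0.964, 0.354]
contact_force: [-0.3, -0.5, -0.2]
grip_width: 0.5
finger_force: 0.0
{'time': np.float64(3.167), 'joint_positions': array([-1.037,  0.425,  2.456,  1.5  ,  0.96 , -1.214]), 'tool_pos': array([437.535, -79.478, 124.262]), 'tcp_rot': array([-3.086, -0.964,  0.354]), 'contact_force': array([-0.348, -0.479, -0.189])}
```

```bash
python3 -m handwheel '0 0 0 0 0.1 0 -1;0 0 0 0 0.1 0 -1;0 0 0 0 0.1 0 -1;0 0 0 0 0.1 0 -1;0 0 0 0 0.1 0 -1';  cat > st.py <<'E'
from h import *
from scipy.spatial.transform import Rotation as Ro
o=bot.get_obs();print({k:np.round(o[k],3) for k in('time','joint_positions','tool_pos','tcp_rot','contact_force')})
v=np.load("box.npy");R=Ro.from_euler("xyz",o["tcp_rot"]).as_matrix();B=Rz(v[2])
print("box frame tcp",np.round((o["tool_pos"]-[v[0],v[1],0])@B,1),"axes(cols x y z)\n",np.round(B.T@R,3))
E
python3 st.py
```

```text
time: 3.58
tool_pos: [438.0, -78.1, 123.4]
tcp_rot: [-3.014, -1.272, 0.282]
contact_force: [-0.3, 1.1, -0.3]
grip_width: 0.4
finger_force: 0.0
{'time': np.float64(3.583), 'joint_positions': array([-1.202,  0.782,  2.534,  1.578,  1.271, -1.714]), 'tool_pos': array([437.996, -78.129, 123.402]), 'tcp_rot': array([-3.014, -1.272,  0.282]), 'contact_force': array([-0.32 ,  1.13 , -0.342])}
box frame tcp [-155.6   -0.9  123.4] axes(cols x y z)
 [[ 0.293  0.025  0.956]
 [-0.028 -0.999  0.035]
 [ 0.956 -0.038 -0.292]]
```

```bash
python3 -m handwheel '-0.12 0 0.3 0 -0.04 0 -1;-0.25 0 0.6 0 -0.072 0 -1;-0.25 0 0.6 0 -0.072 0 -1;-0.25 0 0.6 0 -0.072 0 -1;-0.25 0 0.6 0 -0.072 0 -1'; python3 st.py
python3 -c "
from h import *
p=viewer.capture('scene');save(p,'low.png')"
```

```text
time: 4.0
tool_pos: [484.4, -56.9, 86.9]
tcp_rot: [-3.095, -1.053, 0.366]
contact_force: [0.0, -0.5, 0.6]
grip_width: 0.4
finger_force: 0.0
{'time': np.float64(4.0), 'joint_positions': array([-0.901,  0.652,  2.447,  1.797,  1.044, -1.496]), 'tool_pos': array([484.4  , -56.935,  86.852]), 'tcp_rot': array([-3.095, -1.053,  0.366]), 'contact_force': array([ 0.028, -0.546,  0.628])}
box frame tcp [-104.6    1.6   86.9] axes(cols x y z)
 [[ 0.495  0.028  0.869]
 [-0.007 -0.999  0.035]
 [ 0.869 -0.023 -0.494]]
```

View pics/low.png

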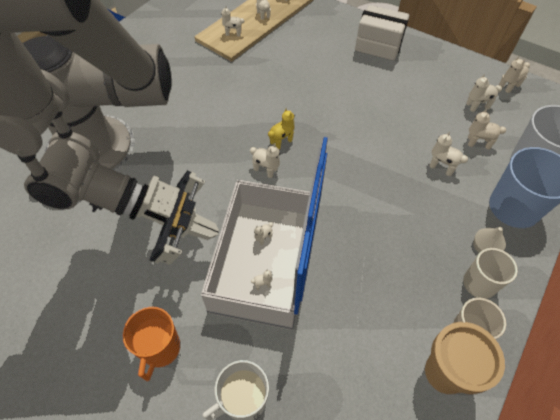

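```bash
U='x'; python3 -m handwheel '0.74 0 -0.42 0 0 0 -1;0.74 0 -0.42 0 0 0 -1;0.74 0 -0.42 0 0 0 -1' | head -2; python3 -m handwheel '0.74 0 -0.42 0 0 0 -1;0.74 0 -0.42 0 0 0 -1;0.74 0 -0.42 0 0 0 -1'| head -2; python3 -m handwheel '0.74 0 -0.42 0 0 0 -1;0.74 0 -0.42 0 0 0 -1;0.74 0 -0.42 0 0 0 -1'| head -2; python3 st.py
```

```text
time: 4.3
tool_pos: [484.9, -62.3, 172.4]
time: 4.55
tool_pos: [486.2, -65.1, 259.0]
time: 4.8
tool_pos: [487.8, -67.7, 346.1]
{'time': np.float64(4.8), 'joint_positions': array([-0.913, -0.05 ,  2.13 ,  1.203,  1.128, -0.338]), 'tool_pos': array([487.814, -67.681, 346.065]), 'tcp_rot': array([-3.103, -1.055,  0.363]), 'contact_force': array([ 0.376, -0.856,  0.906])}
box frame tcp [-105.4   -9.7  346.1] axes(cols x y z)
 [[ 0.493  0.018  0.87 ]
 [-0.008 -1.     0.025]
 [ 0.87  -0.019 -0.493]]
```

```bash
python3 -m handwheel '0.39 -0.05 0.68 0 0 0 -1;0.39 -0.05 0.68 0 0 0 -1;0.39 -0.05 0.68 0 0 0 -1' | head -2; python3 -m handwheel '0.39 -0.05 0.68 0 0 0 -1;0.39 -0.05 0.68 0 0 0 -1;0.39 -0.05 0.68 0 0 0 -1'| head -2; python3 -m handwheel '0.39 -0.05 0.68 0 0 0 -1;0.39 -0.05 0.68 0 0 0 -1;0.39 -0.05 0.68 0 0 0 -1;0.39 -0.05 0.68 0 0 0 -1'| head -2; python3 st.py
python3 -c "
from h import *
p=viewer.capture('scene');t=viewer.capture('top')
cv2.imwrite('pics/above.png',np.hstack([cv2.resize(q['frame'][60:340,150:450,::-1],None,fx=1.3,fy=1.3) for q in(p,t)]))"
```

```text
time: 5.05
tool_pos: [559.4, -28.7, 340.1]
time: 5.3
tool_pos: [630.0, 6.1, 339.6]
time: 5.63
tool_pos: [697.8, 40.3, 338.7]
{'time': np.float64(5.633), 'joint_positions': array([-0.33 ,  0.258,  1.789,  1.32 ,  0.656, -0.087]), 'tool_pos': array([697.787,  40.268, 338.703]), 'tcp_rot': array([-3.083, -1.049,  0.351]), 'contact_force': array([-0.177, -0.825,  0.023])}
box frame tcp [129.6  13.  338.7] axes(cols x y z)
 [[ 0.498  0.023  0.867]
 [-0.014 -0.999  0.035]
 [ 0.867 -0.029 -0.498]]
```

View pics/above.png

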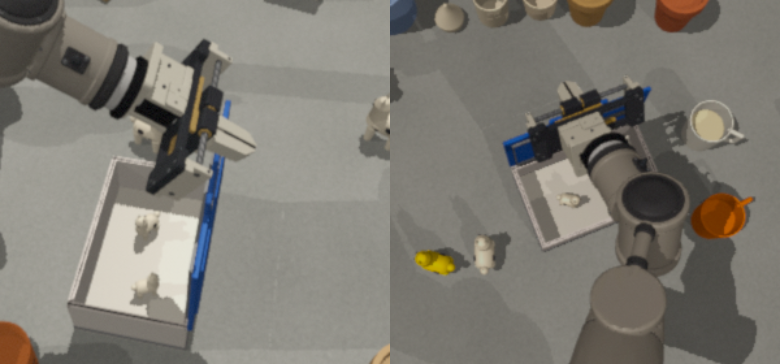

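```bash
python3 -m handwheel '-0.07 0 0.04 0 0 0 -1;-0.15 0 0.08 0 0 0 -1;-0.22 0 0.12 0 0 0 -1;-0.27 0 0.15 0 0 0 -1;-0.27 0 0.15 0 0 0 -1' | head -5;  python3 -m handwheel '-0.02 0 -0.03 0 0 0 -1;-0.04 0 -0.07 0 0 0 -1;-0.06 0 -0.10 0 0 0 -1;-0.06 0 -0.10 0 0 0 -1' | head -5; python3 st.py
cat > lid.py <<'E'
from h import *
from scipy.optimize import minimize_scalar
v=np.load("box.npy")[:3]
ps=[viewer.capture(n) for n in("scene","top")]
for p in ps:
    # blue pixels; score = blue inside hull fraction / blue outside near
    h=cv2.cvtColor(p["frame"],cv2.COLOR_RGB2HSV);m=(h[...,0]>105)&(h[...,0]<130)&(h[...,1]>170)
    qs=np.arange(-.02,1.75,.01)
    sc=[]
    for q in qs:
        H=rend(p,hulls(v,q)[1:]);w=cv2.dilate(rend(p,hulls(v,q)[1:]).astype(np.uint8),np.ones((25,25)))>0
        sc.append((m&H).sum()/H.sum()-(m[90:330,180:400]&~H[90:330,180:400]).sum()/max(1,m[90:330,180:400].sum()))
    i=np.argmax(sc);print("q",round(qs[i],2),round(sc[i],3))
E
python3 lid.py
```

```text
time: 6.15
tool_pos: [695.9, 40.9, 307.7]
tcp_rot: [-3.081, -1.049, 0.348]
contact_force: [0.0, 1.2, -0.8]
grip_width: 0.3
time: 6.48
tool_pos: [686.0, 37.7, 309.5]
tcp_rot: [-3.085, -1.051, 0.354]
contact_force: [-0.1, -0.3, 0.3]
grip_width: 0.2
{'time': np.float64(6.483), 'joint_positions': array([-0.345,  0.276,  1.861,  1.435,  0.652, -0.241]), 'tool_pos': array([685.95 ,  37.661, 309.507]), 'tcp_rot': array([-3.085, -1.051,  0.354]), 'contact_force': array([-0.139, -0.264,  0.288])}
box frame tcp [117.6  14.9 309.5] axes(cols x y z)
 [[ 0.496  0.024  0.868]
 [-0.013 -0.999  0.035]
 [ 0.868 -0.028 -0.496]]
q 1.57 0.4
q 1.54 0.168
```

```bash
python3 -m handwheel '-0.025 0 -0.035 0 0 0 -1;-0.05 0 -0.07 0 0 0 -1;-0.075 0 -0.105 0 0 0 -1;-0.10 0 -0.14 0 0 0 -1;-0.125 0 -0.175 0 0 0 -1;-0.15 0 -0.21 0 0 0 -1;-0.175 0 -0.245 0 0 0 -1;-0.20 0 -0.28 0 0 0 -1' | head -5;  python3 st.py; python3 lid.py
```

```text
time: 7.25
tool_pos: [655.3, 25.2, 307.6]
tcp_rot: [-3.086, -1.055, 0.356]
contact_force: [-0.8, 0.4, 7.5]
grip_width: 0.8
{'time': np.float64(7.25), 'joint_positions': array([-0.401,  0.232,  1.933,  1.452,  0.697, -0.301]), 'tool_pos': array([655.325,  25.194, 307.61 ]), 'tcp_rot': array([-3.086, -1.055,  0.356]), 'contact_force': array([-0.847,  0.433,  7.528])}
box frame tcp [ 84.5  14.7 307.6] axes(cols x y z)
 [[ 0.493  0.026  0.869]
 [-0.011 -0.999  0.036]
 [ 0.87  -0.028 -0.493]]
q 1.42 0.586
q 1.39 0.286
```

```bash
python3 -m handwheel '0.04 0 0.01 0 0 0 -1;0.04 0 0.01 0 -0.035 0 -1;0.04 0 0.01 0 -0.07 0 -1;0.04 0 0.01 0 -0.11 0 -1;0.04 0 0.01 0 -0.11 0 -1;0.04 0 0.01 0 -0.11 0 -1' | head -5;  python3 st.py; python3 lid.py
```

```text
time: 7.85
tool_pos: [658.4, 25.4, 309.5]
tcp_rot: [-3.107, -0.702, 0.38]
contact_force: [-1.0, -0.4, 0.3]
grip_width: 0.6
{'time': np.float64(7.85), 'joint_positions': array([-0.29 ,  0.245,  1.641,  0.64 ,  0.799,  0.54 ]), 'tool_pos': array([658.359,  25.436, 309.502]), 'tcp_rot': array([-3.107, -0.702,  0.38 ]), 'contact_force': array([-0.953, -0.425,  0.35 ])}
box frame tcp [ 87.4  13.8 309.5] axes(cols x y z)
 [[ 0.763  0.024  0.646]
 [ 0.001 -0.999  0.035]
 [ 0.646 -0.026 -0.763]]
q 1.42 0.601
q 1.38 0.153
```

```bash
python3 -m handwheel '-0.04 0 0.02 0 0 0 -1;-0.08 0 0.035 0 0 0 -1' | head -5; python3 -m handwheel '-0.035 0 -0.02 0 0 0 -1;-0.07 0 -0.04 0 0 0 -1;-0.105 0 -0.06 0 0 0 -1;-0.14 0 -0.08 0 0 0 -1;-0.18 0 -0.10 0 0 0 -1' | head -5; python3 st.py; python3 lid.py
```

```text
time: 8.12
tool_pos: [653.3, 25.0, 299.1]
tcp_rot: [-3.102, -0.705, 0.378]
contact_force: [-0.5, 0.4, 2.7]
grip_width: 0.3
time: 8.53
tool_pos: [635.1, 16.6, 296.5]
tcp_rot: [-3.104, -0.706, 0.379]
contact_force: [1.1, -0.1, -0.7]
grip_width: 0.7
{'time': np.float64(8.533), 'joint_positions': array([-0.326,  0.217,  1.718,  0.691,  0.782,  0.456]), 'tool_pos': array([635.092,  16.631, 296.525]), 'tcp_rot': array([-3.104, -0.706,  0.379]), 'contact_force': array([ 1.072, -0.08 , -0.689])}
box frame tcp [ 62.6  14.2 296.5] axes(cols x y z)
 [[ 0.761  0.025  0.648]
 [ 0.    -0.999  0.038]
 [ 0.649 -0.029 -0.76 ]]
q 1.33 0.715
q 1.29 0.183
```

```bash
python3 -m handwheel '-0.035 0 -0.02 0 0 0 -1;-0.07 0 -0.04 0 0 0 -1;-0.105 0 -0.06 0 0 0 -1;-0.14 0 -0.08 0 0 0 -1;-0.18 0 -0.10 0 0 0 -1;-0.2 0 -0.11 0 0 0 -1' | head -5; python3 st.py; python3 lid.py
```

```text
time: 9.13
tool_pos: [614.3, 8.1, 291.7]
tcp_rot: [-3.104, -0.705, 0.379]
contact_force: [-0.0, 0.0, -0.6]
grip_width: 0.5
{'time': np.float64(9.133), 'joint_positions': array([-0.36 ,  0.187,  1.772,  0.717,  0.785,  0.4  ]), 'tool_pos': array([614.329,   8.078, 291.69 ]), 'tcp_rot': array([-3.104, -0.705,  0.379]), 'contact_force': array([-0.019,  0.004, -0.57 ])}
box frame tcp [ 40.1  13.9 291.7] axes(cols x y z)
 [[ 0.761  0.025  0.648]
 [ 0.    -0.999  0.038]
 [ 0.648 -0.029 -0.761]]
q 1.22 0.772
q 1.19 0.381
```

```bash
python3 -m handwheel '0.37 0 -0.28 0 0 0 -1;0.37 0 -0.28 0 0 0 -1' | head -5; python3 -m handwheel '-0.3 0 -0.26 0 0.04 0 -1;-0.61 0 -0.52 0 0.075 0 -1;-0.61 0 -0.52 0 0.11 0 -1' | head -5; python3 st.py; python3 lid.py
```

```text
time: 9.4
tool_pos: [626.7, 10.6, 342.7]
tcp_rot: [-3.109, -0.712, 0.381]
contact_force: [0.5, -0.4, 2.8]
grip_width: 0.4
time: 9.65
tool_pos: [559.5, -15.4, 337.1]
tcp_rot: [-3.083, -0.935, 0.368]
contact_force: [0.1, -0.5, -0.1]
grip_width: 0.8
{'time': np.float64(9.65), 'joint_positions': array([-0.583,  0.036,  1.973,  1.09 ,  0.888, -0.038]), 'tool_pos': array([559.521, -15.42 , 337.097]), 'tcp_rot': array([-3.083, -0.935,  0.368]), 'contact_force': array([ 0.099, -0.505, -0.091])}
box frame tcp [-19.5  12.4 337.1] axes(cols x y z)
 [[ 0.594  0.036  0.804]
 [-0.006 -0.999  0.05 ]
 [ 0.805 -0.035 -0.593]]
q 1.18 0.825
q 1.15 0.747
```

```bash
python3 -m handwheel '-0.26 0.05 -0.37 0 0.02 0 -1;-0.51 0.1 -0.74 0 0.02 0 -1;-0.51 0.1 -0.74 0 0.02 0 -1' | head -5; python3 -m handwheel '-0.43 0 0.25 0 0 0 -1;-0.87 0 0.5 0 0 0 -1;-0.87 0 0.5 0 0 0 -1' | head -5; python3 st.py; python3 lid.py
```

```text
time: 10.0
tool_pos: [479.6, -63.4, 338.7]
tcp_rot: [-3.072, -0.991, 0.353]
contact_force: [0.9, -1.1, 0.4]
grip_width: 0.7
time: 10.25
tool_pos: [474.3, -59.7, 235.5]
tcp_rot: [-3.069, -0.988, 0.353]
contact_force: [-0.6, 1.3, 0.4]
grip_width: 0.4
{'time': np.float64(10.25), 'joint_positions': array([-0.903,  0.126,  2.291,  1.304,  1.005, -0.652]), 'tool_pos': array([474.289, -59.694, 235.509]), 'tcp_rot': array([-3.069, -0.988,  0.353]), 'contact_force': array([-0.554,  1.289,  0.421])}
box frame tcp [-115.1    2.8  235.5] axes(cols x y z)
 [[ 0.55   0.035  0.834]
 [-0.014 -0.999  0.051]
 [ 0.835 -0.04  -0.549]]
q 1.1 0.838
q 1.08 0.802
```

```bash
python3 -m handwheel '0.13 0 0.27 0 0 0 -1;0.27 0 0.54 0 0 0 -1;0.27 0 0.54 0 0 0 -1' | head -5; python3 st.py; python3 lid.py
```

```text
time: 10.6
tool_pos: [533.9, -33.8, 234.1]
tcp_rot: [-3.075, -0.996, 0.363]
contact_force: [0.2, 0.8, 1.1]
grip_width: 0.9
{'time': np.float64(10.6), 'joint_positions': array([-0.704,  0.196,  2.21 ,  1.431,  0.883, -0.615]), 'tool_pos': array([533.882, -33.847, 234.141]), 'tcp_rot': array([-3.075, -0.996,  0.363]), 'contact_force': array([0.216, 0.842, 1.129])}
box frame tcp [-50.1   4.7 234.1] axes(cols x y z)
 [[ 0.544  0.039  0.838]
 [-0.009 -0.999  0.052]
 [ 0.839 -0.036 -0.543]]
q 1.05 0.847
q 1.02 0.822
```

```bash
python3 -m handwheel '0 0 0 0 0 0 -1;0 0 0 0 0 0 -1;0 0 0 0 0 0 -1;0 0 0 0 0 0 -1' | head -5; python3 lid.py
```

```text
time: 11.03
tool_pos: [529.6, -35.7, 232.1]
tcp_rot: [-3.071, -0.992, 0.355]
contact_force: [0.6, -0.1, -1.0]
grip_width: 0.6
q 0.98 0.835
q 0.92 0.843
```

```bash
python3 -m handwheel '0 0 0 0 0 0 -1;0 0 0 0 0 0 -1;0 0 0 0 0 0 -1;-0.025 0 -0.005 0 0 0 -1;-0.05 0 -0.01 0 0 0 -1;-0.075 0 -0.015 0 0 0 -1;-0.10 0 -0.02 0 0 0 -1;-0.125 0 -0.03 0 0 0 -1' | head -5; python3 st.py; python3 lid.py
```

```text
time: 11.8
tool_pos: [520.8, -38.5, 222.4]
tcp_rot: [-3.07, -0.992, 0.355]
contact_force: [-0.2, 0.3, -0.3]
grip_width: 0.4
{'time': np.float64(11.8), 'joint_positions': array([-0.74 ,  0.206,  2.246,  1.44 ,  0.897, -0.671]), 'tool_pos': array([520.796, -38.484, 222.446]), 'tcp_rot': array([-3.07 , -0.992,  0.355]), 'contact_force': array([-0.178,  0.313, -0.334])}
box frame tcp [-64.    5.3 222.4] axes(cols x y z)
 [[ 0.547  0.036  0.836]
 [-0.013 -0.999  0.051]
 [ 0.837 -0.039 -0.546]]
q 0.76 0.868
q 0.73 0.868
```

```bash
python3 -m handwheel '-0.028 0 0 0 0 0 -1;-0.056 0 0 0 0 0 -1;-0.084 0 0 0 0 0 -1;-0.112 0 0.005 0 0 0 -1' | head -5;python3 -m handwheel '-0.025 0 0.002 0 0 0 -1;-0.05 0 0.004 0 0 0 -1;-0.075 0 0.006 0 0 0 -1;-0.1 0 0.008 0 0 0 -1' | head -5; python3 st.py; python3 lid.py
```

```text
time: 12.23
tool_pos: [515.6, -40.5, 213.1]
tcp_rot: [-3.071, -0.992, 0.355]
contact_force: [-1.1, -0.7, -0.4]
grip_width: 0.2
time: 12.57
tool_pos: [511.1, -42.1, 204.2]
tcp_rot: [-3.071, -0.992, 0.355]
contact_force: [-0.5, 0.3, -1.0]
grip_width: 0.1
{'time': np.float64(12.567), 'joint_positions': array([-0.771,  0.241,  2.285,  1.477,  0.907, -0.769]), 'tool_pos': array([511.101, -42.082, 204.159]), 'tcp_rot': array([-3.071, -0.992,  0.355]), 'contact_force': array([-0.495,  0.252, -1.004])}
box frame tcp [-74.3   5.5 204.2] axes(cols x y z)
 [[ 0.547  0.036  0.837]
 [-0.013 -0.999  0.051]
 [ 0.837 -0.039 -0.546]]
q 0.65 0.872
q 0.62 0.873
```

```bash
python3 -m handwheel '-0.037 0 0.007 0 0 0 -1;-0.075 0 0.014 0 0 0 -1;-0.112 0 0.021 0 0 0 -1;-0.15 0 0.028 0 0 0 -1;-0.186 0 0.035 0 0 0 -1;-0.224 0 0.042 0 0 0 -1;-0.26 0 0.048 0 0 0 -1;-0.3 0 0.055 0 0 0 -1' | head -5;python3 lid.py; python3 -m handwheel '-0.04 0 0.008 0 0 0 -1;-0.08 0 0.017 0 0 0 -1;-0.12 0 0.025 0 0 0 -1;-0.16 0 0.034 0 0 0 -1;-0.2 0 0.042 0 0 0 -1;-0.24 0 0.05 0 0 0 -1;-0.28 0 0.06 0 0 0 -1;-0.32 0 0.07 0 0 0 -1' | head -5; python3 st.py; python3 lid.py
```

```text
time: 13.33
tool_pos: [499.9, -45.9, 175.9]
tcp_rot: [-3.071, -0.992, 0.355]
contact_force: [-1.0, -1.0, -0.6]
grip_width: 0.3
q 0.49 0.877
q 0.47 0.879
time: 14.1
tool_pos: [488.8, -49.5, 145.3]
tcp_rot: [-3.071, -0.992, 0.355]
contact_force: [0.4, -1.7, -0.8]
grip_width: 0.4
{'time': np.float64(14.1), 'joint_positions': array([-0.843,  0.395,  2.383,  1.606,  0.934, -1.086]), 'tool_pos': array([488.808, -49.534, 145.278]), 'tcp_rot': array([-3.071, -0.992,  0.355]), 'contact_force': array([ 0.351, -1.692, -0.769])}
box frame tcp [-97.8   6.8 145.3] axes(cols x y z)
 [[ 0.547  0.036  0.837]
 [-0.013 -0.999  0.051]
 [ 0.837 -0.039 -0.546]]
q 0.29 0.857
q 0.31 0.887
```

```bash
python3 -m handwheel '-0.027 0 0.009 0 0 0 -1;-0.054 0 0.018 0 0 0 -1;-0.081 0 0.027 0 0 0 -1;-0.108 0 0.036 0 0 0 -1;-0.135 0 0.045 0 0 0 -1;-0.162 0 0.054 0 0 0 -1;-0.19 0 0.062 0 0 0 -1;-0.217 0 0.07 0 0 0 -1' | head -5; python3 -m handwheel '-0.023 0 0.01 0 0 0 -1;-0.046 0 0.02 0 0 0 -1;-0.07 0 0.03 0 0 0 -1;-0.093 0 0.04 0 0 0 -1;-0.116 0 0.05 0 0 0 -1;-0.14 0 0.06 0 0 0 -1;-0.16 0 0.07 0 0 0 -1;-0.18 0 0.08 0 0 0 -1' | head -5; python3 st.py; python3 lid.py
```

```text
time: 14.87
tool_pos: [483.0, -51.0, 123.4]
tcp_rot: [-3.071, -0.992, 0.355]
contact_force: [0.9, -0.5, -1.7]
grip_width: 0.5
time: 15.53
tool_pos: [479.9, -51.6, 104.0]
tcp_rot: [-3.071, -0.992, 0.355]
contact_force: [-0.9, -2.4, -2.0]
grip_width: 0.7
{'time': np.float64(15.533), 'joint_positions': array([-0.872,  0.532,  2.427,  1.708,  0.957, -1.307]), 'tool_pos': array([479.917, -51.646, 104.021]), 'tcp_rot': array([-3.071, -0.992,  0.355]), 'contact_force': array([-0.86 , -2.447, -2.002])}
box frame tcp [-106.9    8.2  104. ] axes(cols x y z)
 [[ 0.547  0.036  0.837]
 [-0.013 -0.999  0.051]
 [ 0.837 -0.039 -0.546]]
q -0.02 0.007
q 0.08 0.882
```

```bash
python3 -m handwheel '-0.008 0 0.005 0 0 0 -1;-0.016 0 0.01 0 0 0 -1;-0.025 0 0.016 0 0 0 -1;-0.033 0 0.022 0 0 0 -1;-0.042 0 0.027 0 0 0 -1;-0.05 0 0.033 0 0 0 -1;-0.06 0 0.038 0 0 0 -1;-0.067 0 0.044 0 0 0 -1' | head -5;python3 -m handwheel '-0.008 0 0.005 0 0 0 -1;-0.016 0 0.01 0 0 0 -1;-0.025 0 0.016 0 0 0 -1;-0.033 0 0.022 0 0 0 -1;-0.042 0 0.027 0 0 0 -1;-0.05 0 0.033 0 0 0 -1;-0.06 0 0.038 0 0 0 -1;-0.067 0 0.044 0 0 0 -1' | head -5; python3 st.py; python3 -c "
from h import *
p=viewer.capture('scene');t=viewer.capture('top')
cv2.imwrite('pics/low2.png',np.hstack([cv2.resize(q['frame'][100:340,150:400,::-1],None,fx=1.6,fy=1.6) for q in(p,t)]))"
```

```text
time: 16.3
tool_pos: [479.7, -51.2, 96.1]
tcp_rot: [-3.07, -0.992, 0.355]
contact_force: [-3.1, -1.5, -1.5]
grip_width: 0.2
time: 16.97
tool_pos: [479.7, -51.0, 88.1]
tcp_rot: [-3.071, -0.992, 0.355]
contact_force: [-3.5, -2.3, -1.3]
grip_width: 0.2
{'time': np.float64(16.967), 'joint_positions': array([-0.871,  0.588,  2.435,  1.753,  0.968, -1.385]), 'tool_pos': array([479.704, -51.01 ,  88.116]), 'tcp_rot': array([-3.071, -0.992,  0.355]), 'contact_force': array([-3.469, -2.304, -1.293])}
box frame tcp [-106.8    8.8   88.1] axes(cols x y z)
 [[ 0.547  0.036  0.837]
 [-0.013 -0.999  0.051]
 [ 0.837 -0.039 -0.546]]
```

View pics/low2.png

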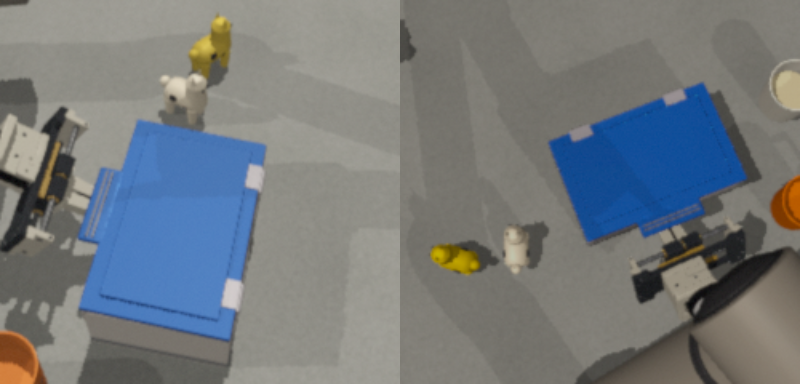

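```bash
python3 -m handwheel '-0.01 0 0.003 0 0 0 -1;-0.02 0 0.006 0 0 0 -1;-0.03 0 0.01 0 0 0 -1;-0.04 0 0.013 0 0 0 -1;-0.05 0 0.016 0 0 0 -1;-0.06 0 0.02 0 0 0 -1;-0.07 0 0.023 0 0 0 -1;-0.078 0 0.027 0 0 0 -1' | head -5;python3 -m handwheel '-0.008 0 0.003 0 0 0 -1;-0.016 0 0.006 0 0 0 -1;-0.024 0 0.01 0 0 0 -1;-0.032 0 0.013 0 0 0 -1;-0.04 0 0.016 0 0 0 -1;-0.048 0 0.02 0 0 0 -1;-0.056 0 0.023 0 0 0 -1;-0.064 0 0.027 0 0 0 -1' | head -5; python3 st.py
cat > lid2.py <<'E'
from h import *
v=np.load("box.npy")[:3]
for n in("scene","top"):
    p=viewer.capture(n);L=viewer.cut_out("lid",p)[0]["pixels"]
    qs=np.arange(-.05,.2,.01);s=[iou(rend(p,hulls(v,q)[1:]),L) for q in qs];print(n,round(qs[np.argmax(s)],2),round(max(s),3),np.round(s[5],3))
E
python3 lid2.py
```

```text
time: 17.73
tool_pos: [477.7, -51.5, 80.1]
tcp_rot: [-3.071, -0.992, 0.355]
contact_force: [0.2, 0.6, -0.5]
grip_width: 0.8
time: 18.4
tool_pos: [476.6, -51.8, 73.4]
tcp_rot: [-3.071, -0.992, 0.355]
contact_force: [0.3, 0.3, -0.3]
grip_width: 0.1
{'time': np.float64(18.4), 'joint_positions': array([-0.881,  0.642,  2.445,  1.785,  0.981, -1.461]), 'tool_pos': array([476.573, -51.78 ,  73.411]), 'tcp_rot': array([-3.071, -0.992,  0.355]), 'contact_force': array([ 0.285,  0.285, -0.337])}
box frame tcp [-110.     9.3   73.4] axes(cols x y z)
 [[ 0.547  0.036  0.837]
 [-0.013 -0.999  0.051]
 [ 0.837 -0.039 -0.545]]
scene -0.01 0.974 0.974
top -0.04 0.947 0.945
```

```bash
python3 -m handwheel '-0.1 0 -0.15 0 0 0 -1;-0.25 0 -0.38 0 0 0 -1;-0.4 0 -0.6 0 0 0 -1;-0.49 0 -0.75 0 0 0 -1;-0.49 0 -0.75 0 0 0 -1;-0.49 0 -0.75 0 0 0 -1' | head -5; python3 lid2.py; python3 -c "
from h import *
p=viewer.capture('scene');t=viewer.capture('top')
cv2.imwrite('pics/end.png',np.hstack([cv2.resize(q['frame'][100:,100:420,::-1],None,fx=1.25,fy=1.25) for q in(p,t)]))"
```

```text
time: 19.1
tool_pos: [394.5, -89.1, 73.3]
tcp_rot: [-3.07, -0.992, 0.352]
contact_force: [-0.0, -0.4, -0.0]
grip_width: 0.6
scene -0.03 0.956 0.953
top -0.02 0.953 0.952
```

View pics/end.png

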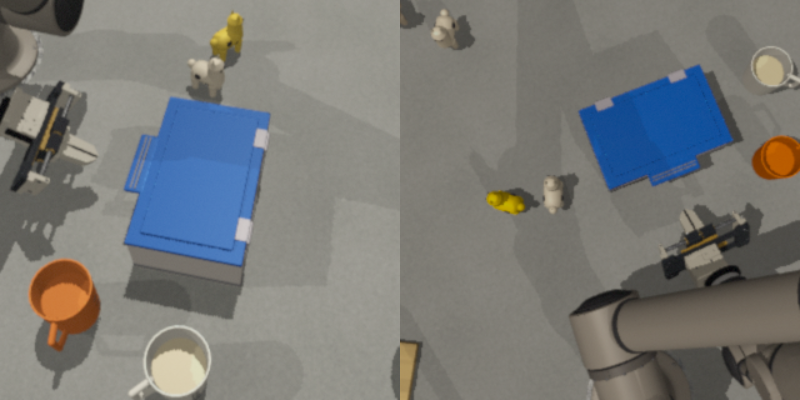

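The lid is shut, the arm is clear, and the jug and `figure_c` are where they were.

```bash
python3 -c "
from plant import bot
print(bot.close_job())"
```

```text
the job is handed in; nothing more can be done
None
```

The job is handed in at about 19 s: I nudged the lid from behind until it fell, caught it on the shut fingers with its front edge about 11–12 cm above the box, and let it down slowly until fully shut, with the jug and the figure on the bench unmoved; an early part of the nudge briefly pressed on the lid with about 7.5 N before I eased off to a few newtons or less, and I could not see the two figures in the box once the lid was shut.

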